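# Show the laptop battery's contacts to the inspection camera

## Task

The opened laptop's battery has to be checked for worn contacts: slide the battery lock fully back, lift the battery out, and hold it up to the inspection camera, with its contact end in the middle of the view, in focus (90 mm in front of the lens), square to the lens, and with its label side up and level from side to side in the picture. Finish while holding it there, still and gripped in the air; do not knock the camera out of its setting or disturb the other things on the table.

Things in the scene. Friction and masses are not known exactly. Their poses are not given: they have to be found in the camera images.
- laptop: Opened laptop on its lid, cover off, 260 (x) x 360 (y) x 31 mm, fixed; place and turn vary. Origin: middle of its underside, on the table; x towards its fans, z up. Battery middle at x -60, y +20 mm, underside 10 mm over the table. Beside the middle of its long sides 35 mm are free, nothing over 15 mm high; walls and fans reach 31 mm. Low ribs stand 2 mm off the battery: lift it straight up first.
- battery: Dark grey slab, 120 long (x) x 56 wide (y) x 20 mm thick (z), about 0.24 kg, pale label on top. Origin: middle of the underside; +x points to the contact end, z out of the label side. Two lugs, 8 mm long, 6 mm high, stick out 5.5 mm at the foot of its -y side, at x = -45 and +45 mm, under the lock's hooks. In the laptop its x is along the laptop's +y. Grip it across the 56 mm, at mid-length.
- battery_contacts (a point): Middle of the battery's contact end face (56 x 20 mm, with seven narrow brass contacts in a black strip): 60 mm along x and 10 mm up from the battery's origin; same axes as the battery.
- lock (a joint): Battery lock, a slide with two hooks over the battery's lugs: 0 = locked (hooks 6.5 mm over the lugs, holding the battery down), 0.010 m = fully back. It starts at 0 to 0.0015 and slides along the laptop's -y. Friction 1.5 N, no spring: it stays where it is left.
- lock_grip (a point): Point in the lock's grey thumb block, on its middle line, 4 mm below its top. The block stands beyond the battery's plain end, by its rear corner: 20 (laptop x) x 12 (laptop y) mm, from 16.5 to 30.5 mm above the table. Moves with the lock; same axes as the laptop. Free for 30 mm towards laptop +x and -x, nothing there over 16.5 mm high: pinch it across x, or push it.
- scope_lens (a point): Middle of the front glass of the inspection camera, a barrel 37 mm across and 95 mm long on a post stand (base 170 x 120 mm, post up to 357 mm high, 75 mm behind the barrel's pivot). Axes as at scope_focus.
- scope_focus (a point): The point in focus, 90 mm before the lens on the axis of view. x points from here back to the lens, z is the picture's up, y level. The camera looks down at a slant of 0.2 to 0.6 rad; its place, turn, height and slant vary, and stay put in a run. When rightly presented the battery has its contacts here and its x, y, z parallel to these x, y, z.
- scope_stand: The camera's stand. Origin: middle of the base plate's underside, on the table; the camera looks along its -x (and down).
- screwdriver: Screwdriver, 160 mm long, lying in front of the laptop. Bystander.
- screw_dish: Steel dish with screws, 76 mm across, 16 mm high. Bystander. Origin: middle of its underside.
- phone: Phone, 150 x 72 x 8 mm, lying flat. Bystander. Origin: middle of its underside.
- spare_fan: Removed laptop fan, 72 x 70 x 12 mm, lying flat. Bystander. Origin: middle of its underside.
- drive: Aluminium drive, 100 x 70 x 10 mm, lying flat. Bystander. Origin: middle of its underside.
Things that resemble listed ones, but are neither listed nor needed, are in the scene too. Leave any blue look-alike of the battery alone.

How it is judged:
On the way, in this order (a step that is already met when the one before it is completed fails the run):
1. the battery lock is slid fully back while the battery still lies in its bay (value of joint lock above 0.008 m and distance of battery from where it was at the start of the episode below 0.01 m), for 0.1 s.
2. the battery is lifted out of the laptop, held by the fingers alone (height (world z) of battery above 0.06 m and contact force between the fingers and battery above 1 N and contact force between laptop and battery below 0.1 N), for 0.2 s.
At the end, for the whole second after the job is handed in: Ends with the battery gripped, still and in the air, clear of laptop and camera; its contact end within 20 mm of the focus distance and 15 mm of the view's middle each way, square to the lens and level in the picture within 10 degrees, label side up, lock still back (over 8 of its 10 mm) (all of step 2 and x of battery_contacts in the frame of scope_focus between -0.02 and 0.02 m and y of battery_contacts in the frame of scope_focus between -0.015 and 0.015 m and z of battery_contacts in the frame of scope_focus between -0.015 and 0.015 m and x of battery in the frame of scope_focus below -0.03 m and angle between the x axis of battery and the x axis of scope_focus, either way round below 0.17 rad and angle between the y axis of battery and the y axis of scope_focus, either way round below 0.17 rad and angle between battery's own z axis and vertical below 1 rad and contact force between scope_stand and battery below 0.1 N and linear speed of battery below 0.02 m/s and angular speed of battery below 0.15 rad/s and value of joint lock above 0.008 m); the arm keeps its last pose, push and grip.
It fails at once if the inspection camera is knocked out of its setting (lens moved by over 10 mm) (distance of scope_lens from where it was at the start of the episode above 0.01 m).
It fails at once if another thing on the table is disturbed (moved by over 30 mm) (distance of any of screwdriver, screw_dish, phone, spare_fan, drive from where it was at the start of the episode above 0.03 m).
It also fails if it takes over 61 s, if anything falls off the work surface, if the arm or the gripper's body presses on something with over 40 N, if the wrist force passes 120 N, or if a joint passes its speed limit or range.

## Robot

A 6-joint arm with a two-finger parallel gripper is mounted at the origin on the work surface. World frame = base frame: x ahead of the robot, y to its left, z up, the work surface at z = 0. Lengths are in m, angles in rad, forces in N, time in s.
With the tool pointing down it reaches from about 0.325 to 1 m from the base axis. Payload 5.1 kg.
Tool frame: the origin (TCP) lies midway between the tips of the shut fingers; the grasp point (between the pads) lies 19 mm behind it; z points along the fingers, y is the line along which they close (so a half turn about z gives the same grasp; the last joint's range is limited). The gripper opens to 85 mm and grips with 20 to 120 N. Pads are 22 mm wide; open, the fingers measure 114 mm over their backs; the gripper's body (76 mm by 85 mm) begins 54 mm behind the grasp point. The pads swing forward as they close: fully open they stand 13 mm farther back than shut.
Start: joints at [-1.311, 0.124, 1.65, -0, 1.367, -0.083], TCP at [0.218, -0.612, 0.231] pointing down, gripper open.
Joint ranges: [-2.61, 2.61], [-1.02, 2.33], [0.03, 2.71], [-1.35, 4.49], [0.32, 2.68], [-2.91, 2.91]. Speed limits (rad/s): [2.57, 2.57, 3.14, 3.14, 3.14, 3.14].

## Interface

Orientations are given as a unit quaternion [x, y, z, w].
In Python, from rig import * gives the robot as it stands. The module is installed in compiled form; this text tells all that it offers.
- The arm moves only by the tool step_arm, never from a script. Its argument "steps" is a list of rows, each an object with "slide": the shift along the world's x, y, z normalised to -1 to 1, where 1 is 15 cm, a list of three; "twist": the turn, a rotation vector about the world's x, y, z normalised to -1 to 1, where 1 is 120 degrees, a list of three. In form: [{"slide": [dx, dy, dz], "twist": [ax, ay, az]}, ...]. A call has 1 to 8 rows; each row is the pose to reach, as a shift and turn from the pose commanded when the call began; what a row does not reach only later rows make up. A row lasts 1/8 s, in which the tool goes at most 62.5 mm and 10.7 degrees, less where a joint would pass 70% of its speed; a pose out of reach is approached as far as the arm can. A call with a number of a shift or a turn outside -1 to 1 is refused whole. A call with a gripper value outside its range is refused whole. "grip" is the closure, from 0 (fully open) to 1 (shut), set as the call begins (left out, the last holds). The fingers move at their own pace and stop on an object; "squeeze" is the grip in N (left out, the last holds). Time passes only in rows, so rows that repeat a pose let the fingers close. It gives the time, the measured TCP pose, the force, the opening and the grip force at its end, in the units of the state.
- sense(): the state, without advancing time (a new reading comes with each control period).
- get_image(name): name is "scene" or "side" or "wrist"; returns a dict with "img" (384x512x3 uint8, red, green, blue), "mtx" (3x3 intrinsics, pixels), "k1" (the pictures are not rectified: a ray, as slopes to the right and down, at radius r is drawn at 1 + k1 r^2 times it, then the intrinsics apply), "position" and "orientation" of the camera in the world. Camera axes: x right, y down, z forward; pixel columns grow to the right and rows downward; lengths in m; the calibration is good to about 2 mm. A picture is of the moment at which its call begins. There is no depth.
- sign_off(): hands the job in; it is judged then, once.
The state is a dict: "t": time; "joints": joint angles; "dq": joint speeds; "joint_efforts": joint torques, N m; "ee_pos": TCP position; "tool_rot": TCP orientation; "wrist_force": force on the tool from outside, world axes, zero at the start; "wrist_torque": the same for the moment, N m; "gripper_width": opening from 0.0 (shut) to 1.0 (fully open); "gripper_force": force on a finger pad.
Only numpy, scipy, OpenCV 4.12 (cv2) and the standard library are available. Lean on these libraries where they do the work, as an engineer would, in place of code of your own. Each camera call takes 0.05 s, during which the arm holds its last target. There are 200 camera calls.

## Working session

There is one attempt and no reset: what is moved stays moved. The work goes in short steps, Python scripts to look and compute and a tool call to move; the robot and the scene stay as the last step left them, time stands still between calls to the robot, and variables do not carry over. Pictures are saved under pics/ and viewed, at most 10 in all, crops included, and the job is handed in when it is done.

Besides the shell and the picture viewer there is one more tool, called after "Request:" as name(argument=value, ...), one argument or row to a line, values as JSON. step_arm: Moves the arm, as the interface text tells. Scaled input: -1 to 1 covers 15 cm each way for a shift and 120 degrees each way for a turn. Its arguments: {"type":"object","properties":{"steps":{"type":"array"},"grip":{"type":"number"},"squeeze":{"type":"number"}},"required":["steps"]}

```bash
mkdir -p pics
cat > h.py <<'E'
from rig import *
import numpy as np, cv2, json
from scipy.spatial.transform import Rotation as R
def snap(n,f):
    d=get_image(n); cv2.imwrite('pics/'+f+'.png',d['img'][:,:,::-1])
    np.savez('pics/'+f+'.npz',**{k:np.array(v) for k,v in d.items()}); return d
def load(f): return dict(np.load('pics/'+f+'.npz'))
def cam(d):
    o=np.array(d['orientation']); M=R.from_quat(o).as_matrix() if o.size==4 else o.reshape(3,3)
    return M,np.array(d['position'])
def ray(d,p):
    K=np.array(d['mtx']); k=float(d['k1'])
    u=cv2.undistortPoints(np.array([[p]],float),K,np.array([k,0,0,0.]))[0,0]
    M,c=cam(d); v=M@[u[0],u[1],1]; return c,v/np.linalg.norm(v)
def atz(d,p,z):
    c,v=ray(d,p); return c+v*(z-c[2])/v[2]
def proj(d,X):
    M,c=cam(d); r=M.T
    return cv2.projectPoints(np.atleast_2d(np.array(X,float)),cv2.Rodrigues(r)[0],-r@c,np.array(d['mtx']),np.array([float(d['k1']),0,0,0]))[0][:,0]
E
python3 - <<'E'
from h import *
a=snap('scene','scene0');b=snap('side','side0');snap('wrist','wrist0')
for d in(a,b): print(d['position'],d['orientation'],d['mtx'],d['k1'])
print(sense())
E
```

```text
[ 1.13823519 -0.35357178  0.94592733] [ 0.80437454  0.44463263 -0.19224616 -0.34398377] [[350.5728565    0.         254.16188611]
 [  0.         350.5728565  192.34288538]
 [  0.           0.           1.        ]] -0.02438777580226792
[-0.06624079  1.01644576  0.96023843] [-0.2222719   0.85945208 -0.44449978  0.11982181] [[469.43219136   0.         254.55454934]
 [  0.         469.43219136 195.0786003 ]
 [  0.           0.           1.        ]] -0.10313229732245165
{'t': 0.15, 'joints': array([-1.31060406e+00,  1.24357619e-01,  1.65138277e+00,  7.58132946e-06,
        1.36749910e+00, -8.26081415e-02]), 'dq': array([-2.24700101e-05, -1.04337593e-03, -4.92058970e-03, -1.25795094e-03,
        2.72285750e-04, -5.41100180e-04]), 'joint_efforts': array([ 3.24455750e-04, -4.24228799e+01, -3.66012418e+01, -1.00278005e-04,
        4.67397229e-03, -3.67861006e-06]), 'ee_pos': array([ 0.21832663, -0.61172332,  0.23032062]), 'tool_rot': array([ 9.85346708e-01,  1.70561386e-01, -6.93197665e-05, -8.20505214e-04]), 'wrist_force': array([-0.90288887, -0.80395173,  0.45603287]), 'wrist_torque': array([-0.02422561,  0.02214949,  0.07097959]), 'gripper_force': 0.0, 'gripper_width': 0.9994818409914291}
```

View pics/scene0.png

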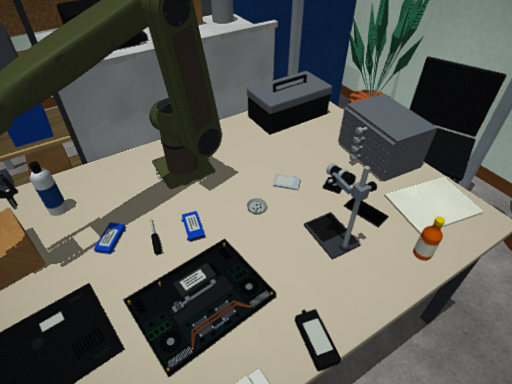

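View pics/side0.png

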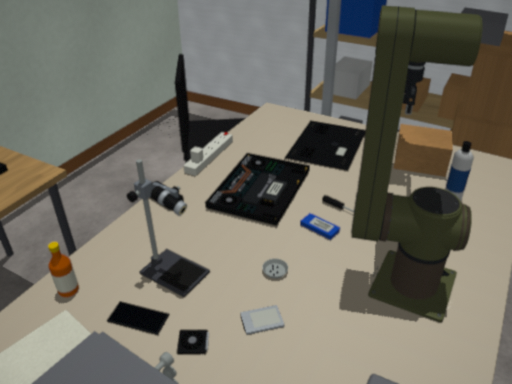

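The scene shows the laptop with corners near (124,298), (225,241), (275,293) and (170,372), and its pale battery label near (195,280). The scope is near (345,185), with its base near (335,235). In the side view the laptop is near (260,188) and the scope barrel near (165,198).

Run:
```python
from h import *
a=cv2.imread('pics/scene0.png');b=cv2.imread('pics/side0.png')
f=lambda im,x,y,w,h,s:cv2.resize(im[y:y+h,x:x+w],None,fx=s,fy=s,interpolation=cv2.INTER_CUBIC)
o=np.zeros((600,800,3),np.uint8)
def put(i,x,y): o[y:y+i.shape[0],x:x+i.shape[1]]=i
put(f(a,120,235,160,140,3),0,0)      
put(f(a,300,155,80,75,4),480,0)
put(f(b,120,155,80,75,4),480,300)
put(f(b,205,150,110,72,2.5),0,420)
put(f(b,135,240,80,60,2.5),280,420)
cv2.imwrite('pics/c1.png',o)
```

```text
(no output)
```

View pics/c1.png

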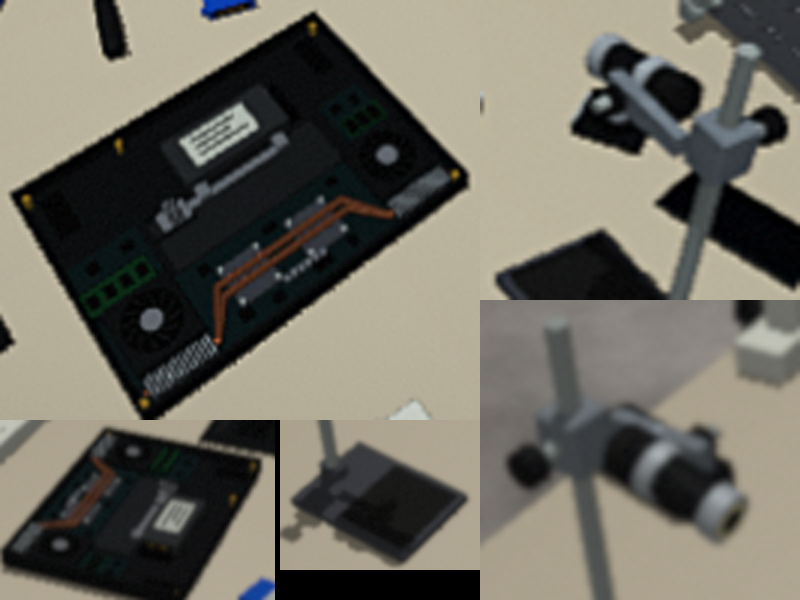

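```bash
cat > fit1.py <<'E'
from h import *
from scipy.optimize import least_squares
a=load('scene0');b=load('side0')
P=[(123.5,298.5),(224.5,239.1),(276,294.5),(170,374.3)]
L=np.array([(-.13,-.18),(-.13,.18),(.13,.18),(.13,-.18)])
W=np.array([atz(a,p,.031)[:2] for p in P])
def rigid(L,W):
    f=lambda q:((np.c_[np.cos(q[2])*L[:,0]-np.sin(q[2])*L[:,1],np.sin(q[2])*L[:,0]+np.cos(q[2])*L[:,1]]+q[:2])-W).ravel()
    e=W[2]-W[1]; r=least_squares(f,[*W.mean(0),np.arctan2(e[1],e[0])]); return r.x,r.fun.reshape(-1,2)
print('laptop',*rigid(L,W))
B=[(168.2,249.2),(210.2,270.8),(185,296),(139.8,270.8)]
print('base',[atz(b,p,.01)[:2].round(3) for p in B])
def tri(p,q):
    c,v=ray(a,p);d,w=ray(b,q); A=np.c_[v,-w]; s=np.linalg.lstsq(A,d-c,rcond=None)[0]
    x,y=c+v*s[0],d+w*s[1]; return (x+y)/2,np.linalg.norm(x-y)
F=tri((330.75,169.5),(181.25,208.75));Rr=tri((351,178),(156,192.5));T=tri((366.5,168),(138.8,161.5))
print('front',F,'rear',Rr,'posttop',T); d=F[0]-Rr[0];print(np.linalg.norm(d),np.arctan2(d[1],d[0]),np.arcsin(-d[2]/np.linalg.norm(d)))
E
python3 fit1.py
```

```text
laptop [ 0.61006981 -0.20939618  0.11534325] [[ 4.26600888e-03 -1.93484578e-03]
 [-5.67234711e-05  3.47666879e-03]
 [-1.69322208e-03  5.05641635e-03]
 [-2.51606332e-03 -6.59823936e-03]]
base [array([0.69 , 0.219]), array([0.527, 0.234]), array([0.533, 0.349]), array([0.705, 0.334])]
front (array([0.56084654, 0.28446368, 0.25368373]), np.float64(0.0024717600138011065)) rear (array([0.63993357, 0.28540861, 0.27759569]), np.float64(0.0011544254803607169)) posttop (array([0.68854518, 0.27768495, 0.35236672]), np.float64(0.0009055485285065644))
0.08262827943936249 -3.129645251762502 0.2935915289717017
```

The composite shows the grey thumb block near (170,215), which is scene (177,307). The lens front is at scene (331,170) and side (181,209). Moving above the lock.

Request:
step_arm(
  steps=[
    {"slide":[0.4,0.4,0.02],"twist":[0,0,0.08]},
    {"slide":[0.79,0.78,0.04],"twist":[0,0,0.16]},
    {"slide":[0.79,0.78,0.04],"twist":[0,0,0.21]},
    {"slide":[0.79,0.78,0.04],"twist":[0,0,0.21]},
  ],
  grip=0,
)

```text
t: 0.65
ee_pos: [0.3387, -0.4933, 0.2372]
tool_rot: [0.924, 0.383, 0.0, -0.0]
wrist_force: [-0.2, 0.1, -0.2]
gripper_width: 0.998
gripper_force: 0.0
```

Request:
step_arm(
  steps=[
    {"slide":[0.4,0.4,0.02],"twist":[0,0,0.08]},
    {"slide":[0.79,0.78,0.04],"twist":[0,0,0.16]},
    {"slide":[0.79,0.78,0.04],"twist":[0,0,0.21]},
    {"slide":[0.79,0.78,0.04],"twist":[0,0,0.21]},
  ],
)

```text
t: 1.15
ee_pos: [0.4565, -0.3773, 0.2432]
tool_rot: [0.818, 0.575, -0.0, -0.0]
wrist_force: [0.8, -0.3, -0.1]
gripper_width: 0.998
gripper_force: 0.0
```

Request:
step_arm(
  steps=[
    {"slide":[0.4,0.4,0.02],"twist":[0,0,0.08]},
    {"slide":[0.79,0.78,0.04],"twist":[0,0,0.16]},
    {"slide":[0.79,0.78,0.04],"twist":[0,0,0.22]},
    {"slide":[0.79,0.78,0.04],"twist":[0,0,0.22]},
    {"slide":[0.79,0.78,0.04],"twist":[0,0,0.22]},
  ],
)

```text
t: 1.78
ee_pos: [0.573, -0.2627, 0.2488]
tool_rot: [0.667, 0.745, -0.001, -0.0]
wrist_force: [-0.7, -0.6, -0.1]
gripper_width: 1.003
gripper_force: 0.0
```

Run:
```python
from h import *
d=snap('wrist','w1');s=sense();print(s['t'],s['ee_pos'],s['tool_rot'],s['joints'],d['position'],d['mtx'],d['k1'])
cv2.imwrite('pics/w1b.png',cv2.resize(d['img'][:,:,::-1],(800,600),interpolation=cv2.INTER_CUBIC))
```

```text
1.825 [ 0.57283874 -0.26289076  0.24893975] [ 6.67506366e-01  7.44603922e-01 -4.11138623e-04 -2.83743722e-04] [-5.15097223e-01  7.13273775e-02  1.67700508e+00 -6.92516197e-04
  1.39399060e+00 -6.24061673e-01] [ 0.56528615 -0.19297928  0.39013663] [[279.45724101   0.         253.86401519]
 [  0.         279.45724101 188.63273586]
 [  0.           0.           1.        ]] -0.053122670961007666
```

View pics/w1b.png

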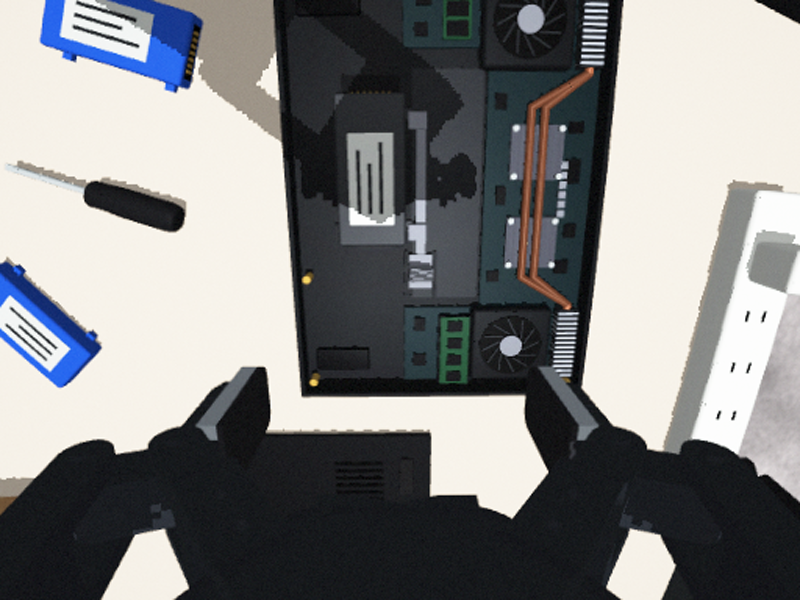

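The wrist view (800x600) shows the battery top spanning about (337,95) to (403,245), with its contacts at the top. The lock's grey block is near (421,272), and the screwdriver and blue look-alikes are off to the left.

Run:
```python
from h import *
from scipy.optimize import least_squares
d=load('w1')
W=np.array([atz(d,np.array(p)*.64-.2,.030)[:2] for p in [(337,95),(404,97),(403,245),(341,244)]])
print(W, W.mean(0)); 
e=W[0]-W[3];g=W[1]-W[2];print([np.arctan2(v[1],v[0]) for v in(e,g)],np.linalg.norm(e),np.linalg.norm(g),np.linalg.norm(W[1]-W[0]))
for p in [(408,255),(434,255),(434,290),(408,290),(421,272)]: print(atz(d,np.array(p)*.64-.2,.0305)[:2])
# full laptop bottom corners
for p in [(303,395),(578,393)]: print(atz(d,np.array(p)*.64-.2,.031)[:2])
r=d['img'][150:200,235:300]; o=cv2.resize(r,(780,600),interpolation=cv2.INTER_CUBIC); cv2.imwrite('pics/c2.png',o[:,:,::-1])
```

```text
[[ 0.51313482 -0.14314656]
 [ 0.56436481 -0.13915354]
 [ 0.57645945 -0.25323266]
 [ 0.52508767 -0.25797817]] [ 0.54476169 -0.19837773]
[np.float64(1.6745130182557835), np.float64(1.6764215462297565)] 0.11545202171477596 0.11471846863136657 0.051385367679968895
[ 0.58154484 -0.26107168]
[ 0.60315091 -0.25869259]
[ 0.60714997 -0.28879945]
[ 0.58505169 -0.29122448]
[ 0.59414586 -0.27435058]
[ 0.50039147 -0.4014953 ]
[ 0.75332371 -0.37229598]
```

View pics/c2.png

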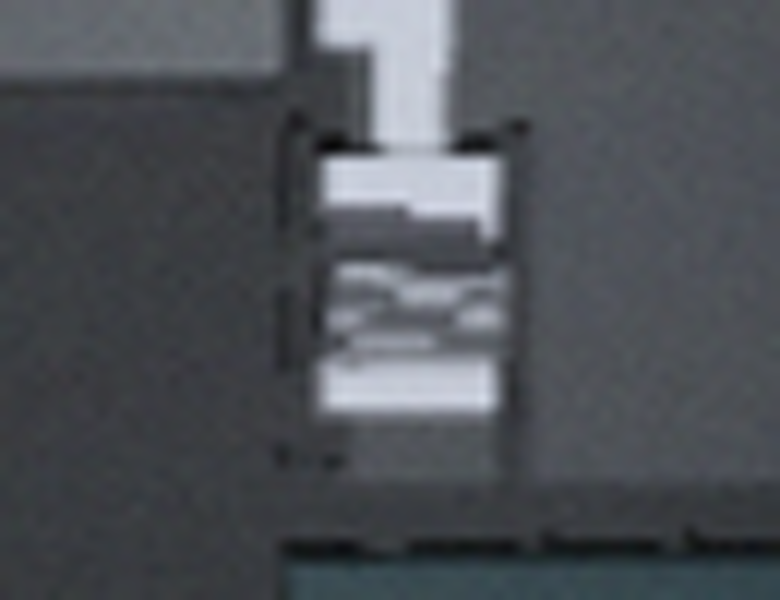

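Request:
step_arm(
  steps=[
    {"slide":[0.07,-0.04,-0.4]},
    {"slide":[0.143,-0.093,-0.75]},
    {"slide":[0.143,-0.093,-0.97]},
    {"slide":[0.143,-0.093,-0.97]},
  ],
  grip=0.55,
)

```text
validation failed for argument at $.st...
```

Request:
step_arm(
  steps=[
    {"slide":[0,0,-0.2]},
    {"slide":[0,0,-0.3]},
    {"slide":[0,0,-0.3]},
  ],
)

```text
validation failed for argument at $.st...
```

Run:
```python
from h import *
d=snap('wrist','w2');s=sense();print(s['t'],s['ee_pos'],s['tool_rot'],s['gripper_width'],d['position'])
cv2.imwrite('pics/w2b.png',cv2.resize(d['img'][100:340,100:400,::-1],(750,600),interpolation=cv2.INTER_CUBIC))
```

```text
1.875 [ 0.57281787 -0.26289064  0.24902641] [ 6.67496746e-01  7.44612622e-01 -3.06515126e-04 -2.05444602e-04] 1.0014456837961476 [ 0.56511061 -0.19313202  0.390236  ]
```

View pics/w2b.png

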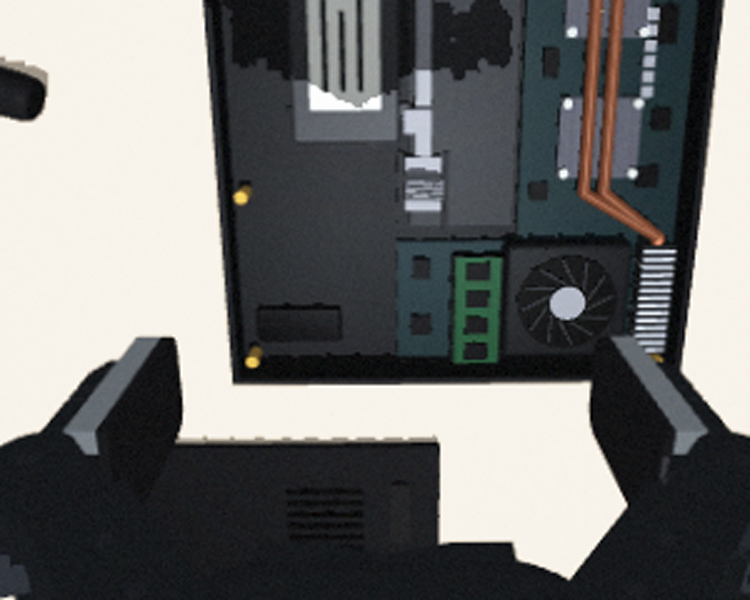

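The move was refused because the rows had no twist, so the arm did not move and the picture shows the same view as before. Resending with twist.

Request:
step_arm(
  steps=[
    {"slide":[0.07,-0.04,-0.4],"twist":[0,0,0]},
    {"slide":[0.143,-0.093,-0.75],"twist":[0,0,0]},
    {"slide":[0.143,-0.093,-0.97],"twist":[0,0,0]},
    {"slide":[0.143,-0.093,-0.97],"twist":[0,0,0]},
  ],
  grip=0.55,
)

```text
t: 2.38
ee_pos: [0.5922, -0.2752, 0.0998]
tool_rot: [0.667, 0.745, -0.001, -0.004]
wrist_force: [0.0, 1.1, 0.1]
gripper_width: 0.45
gripper_force: 0.0
```

Request:
step_arm(
  steps=[
    {"slide":[0,0,-0.15],"twist":[0,0,0]},
    {"slide":[0,0,-0.3],"twist":[0,0,0]},
    {"slide":[0,0,-0.3],"twist":[0,0,0]},
  ],
)

```text
t: 2.75
ee_pos: [0.5938, -0.2743, 0.0563]
tool_rot: [0.666, 0.746, -0.0, -0.002]
wrist_force: [-0.2, 0.5, -0.2]
gripper_width: 0.452
gripper_force: 0.0
```

Run:
```python
from h import *
d=snap('wrist','w3');s=sense();print(s['t'],s['ee_pos'],s['tool_rot'],s['gripper_width'],d['position'])
cv2.imwrite('pics/w3b.png',cv2.resize(d['img'][100:340,100:400,::-1],(750,600),interpolation=cv2.INTER_CUBIC))
```

```text
2.8 [ 0.59468678 -0.27472522  0.05766546] [ 6.66275511e-01  7.45704932e-01 -2.34888932e-04 -1.02054449e-03] 0.4480725931866011 [ 0.5862394  -0.20491058  0.19775846]
```

View pics/w3b.png

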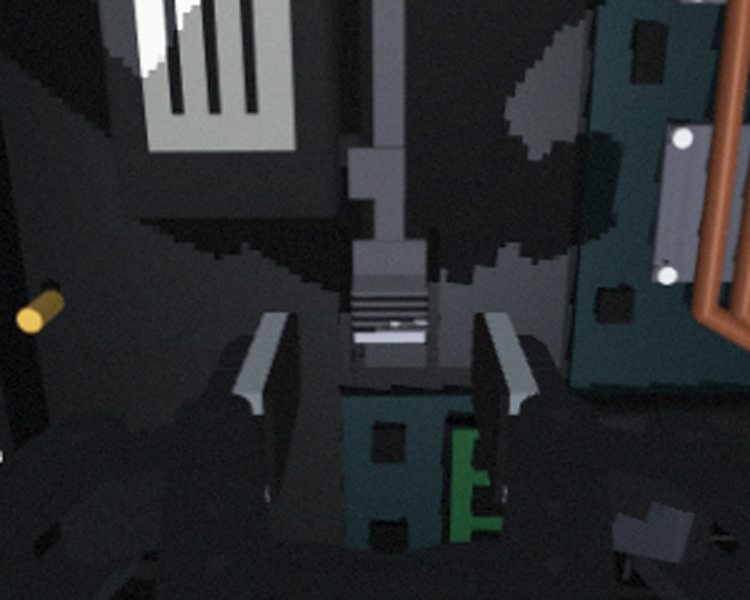

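The block's grooved top is centred near (390,311) in the crop, between the fingers. The battery's plain-end edge is at row 218, columns 128 to 335.

Run:
```python
from h import *
d=load('w3')
for p in [(390,311),(352,290),(428,290),(352,332),(428,332),(128,217),(335,217)]: print(p,atz(d,np.array(p)/2.5+100-.3,.0305)[:2])
```

```text
(390, 311) [ 0.59483054 -0.27626455]
(352, 290) [ 0.58448994 -0.27158447]
(428, 290) [ 0.60384841 -0.26938464]
(352, 332) [ 0.58564026 -0.28328747]
(428, 332) [ 0.60536507 -0.28104184]
(128, 217) [ 0.52670853 -0.25856591]
(335, 217) [ 0.57837899 -0.25272245]
```

Request:
step_arm(
  steps=[
    {"slide":[0,-0.01,-0.13],"twist":[0,0,0]},
    {"slide":[0,-0.01,-0.255],"twist":[0,0,0]},
    {"slide":[0,-0.01,-0.255],"twist":[0,0,0]},
    {"slide":[0,-0.01,-0.255],"twist":[0,0,0]},
  ],
)

```text
t: 3.3
ee_pos: [0.5954, -0.2766, 0.0203]
tool_rot: [0.666, 0.746, -0.0, -0.0]
wrist_force: [-0.2, 1.0, 0.3]
gripper_width: 0.446
gripper_force: 0.0
```

Request:
step_arm(
  steps=[
    {"slide":[0,0,0],"twist":[0,0,0]},
    {"slide":[0,0,0],"twist":[0,0,0]},
    {"slide":[0,0,0],"twist":[0,0,0]},
    {"slide":[0,0,0],"twist":[0,0,0]},
    {"slide":[0,0,0],"twist":[0,0,0]},
  ],
  grip=1,
  squeeze=30,
)

```text
t: 3.92
ee_pos: [0.5949, -0.2771, 0.0216]
tool_rot: [0.666, 0.746, -0.001, -0.0]
wrist_force: [-6.0, -0.4, 5.3]
gripper_width: 0.218
gripper_force: 30.1
```

Gripped (0.218 × 85 ≈ 18.5 mm). Sliding it back.

Request:
step_arm(
  steps=[
    {"slide":[0.002,-0.02,0],"twist":[0,0,0]},
    {"slide":[0.004,-0.04,0],"twist":[0,0,0]},
    {"slide":[0.006,-0.06,0],"twist":[0,0,0]},
    {"slide":[0.009,-0.08,0],"twist":[0,0,0]},
    {"slide":[0.009,-0.08,0],"twist":[0,0,0]},
    {"slide":[0.009,-0.08,0],"twist":[0,0,0]},
  ],
)

```text
t: 4.68
ee_pos: [0.596, -0.286, 0.0215]
tool_rot: [0.666, 0.746, 0.001, -0.003]
wrist_force: [-7.0, 8.3, 9.4]
gripper_width: 0.219
gripper_force: 30.5
```

Request:
step_arm(
  steps=[
    {"slide":[0.001,-0.015,0],"twist":[0,0,0]},
    {"slide":[0.001,-0.015,0],"twist":[0,0,0]},
    {"slide":[0.001,-0.015,0],"twist":[0,0,0]},
  ],
)

```text
t: 5.05
ee_pos: [0.596, -0.2861, 0.0214]
tool_rot: [0.666, 0.746, 0.002, -0.005]
wrist_force: [-7.5, 16.0, 12.1]
gripper_width: 0.223
gripper_force: 30.8
```

Request:
step_arm(
  steps=[
    {"slide":[0,0.02,0],"twist":[0,0,0]},
    {"slide":[0,0.02,0],"twist":[0,0,0]},
    {"slide":[0,0.02,0],"twist":[0,0,0]},
    {"slide":[0,0.02,0.1],"twist":[0,0,0]},
    {"slide":[0,0.02,0.35],"twist":[0,0,0]},
    {"slide":[0,0.02,0.6],"twist":[0,0,0]},
    {"slide":[0,0.02,0.67],"twist":[0,0,0]},
  ],
  grip=0.55,
)

```text
t: 5.92
ee_pos: [0.5989, -0.2893, 0.1257]
tool_rot: [0.666, 0.746, 0.001, 0.004]
wrist_force: [-0.2, -0.6, 0.4]
gripper_width: 0.452
gripper_force: 0.0
```

Request:
step_arm(
  steps=[
    {"slide":[-0.15,0.3,0],"twist":[0,0,0]},
    {"slide":[-0.34,0.6,0],"twist":[0,0,0]},
    {"slide":[-0.34,0.6,0],"twist":[0,0,0]},
    {"slide":[-0.34,0.6,0],"twist":[0,0,0]},
  ],
  grip=0,
)

```text
t: 6.42
ee_pos: [0.546, -0.1981, 0.1209]
tool_rot: [0.666, 0.746, -0.0, 0.0]
wrist_force: [-0.1, -0.5, 0.0]
gripper_width: 1.0
gripper_force: 0.0
```

Run:
```python
from h import *
d=snap('wrist','w4');s=sense();print(s['t'],s['ee_pos'],s['tool_rot'],s['gripper_width'],d['position'])
cv2.imwrite('pics/w4b.png',cv2.resize(d['img'][:,:,::-1],(800,600),interpolation=cv2.INTER_CUBIC))
```

```text
6.475 [ 0.54642061 -0.1985637   0.12118423] [6.66398911e-01 7.45595303e-01 2.73726986e-05 3.66127446e-04] 1.0029627250101845 [ 0.5378559  -0.1283271   0.26220732]
```

View pics/w4b.png

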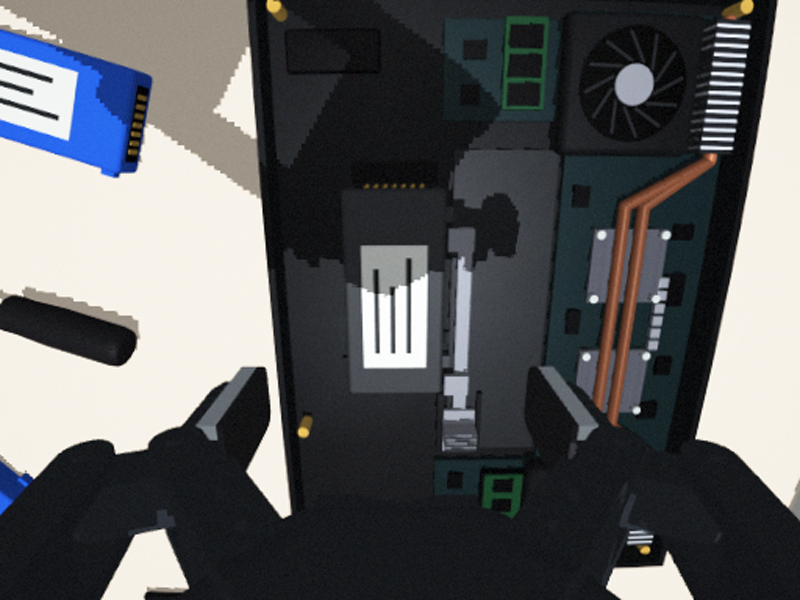

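The lock is back and its hooks are clear. The battery top's corners are about (343,190), (445,188), (442,391) and (351,392), between the open fingers at columns 268 and 526.

Run:
```python
from h import *
d=load('w4')
W=np.array([atz(d,np.array(p)*.64-.2,.030)[:2] for p in [(343,190),(445,188),(442,391),(351,392)]])
print(W,W.mean(0))
e=W[0]-W[3];g=W[1]-W[2];h=W[1]-W[0];k=W[2]-W[3];print([np.arctan2(v[1],v[0]) for v in(e,g,h,k)],[np.linalg.norm(v) for v in(e,g,h,k)])
```

```text
[[ 0.51119273 -0.1419471 ]
 [ 0.5637038  -0.13502244]
 [ 0.57859748 -0.25120525]
 [ 0.52498703 -0.2579079 ]] [ 0.54462026 -0.19652068]
[np.float64(1.6891965254850105), np.float64(1.6982927182607264), np.float64(0.13111399552668931), np.float64(0.12437967923413298)] [np.float64(0.11677838192079167), np.float64(0.11713354817049165), np.float64(0.052965686648462816), np.float64(0.054027826502061053)]
```

Request:
step_arm(
  steps=[
    {"slide":[-0.008,0.01,-0.3],"twist":[0,0,0.003]},
    {"slide":[-0.008,0.01,-0.5],"twist":[0,0,0.003]},
    {"slide":[-0.008,0.01,-0.63],"twist":[0,0,0.003]},
    {"slide":[-0.008,0.01,-0.72],"twist":[0,0,0.003]},
    {"slide":[-0.008,0.01,-0.72],"twist":[0,0,0.003]},
    {"slide":[-0.008,0.01,-0.72],"twist":[0,0,0.003]},
  ],
  grip=0,
)

```text
t: 7.22
ee_pos: [0.5457, -0.1969, 0.0142]
tool_rot: [0.664, 0.748, 0.0, 0.001]
wrist_force: [-0.8, -0.4, 0.7]
gripper_width: 1.0
gripper_force: 0.0
```

Request:
step_arm(
  steps=[
    {"slide":[0,0,0],"twist":[0,0,0]},
    {"slide":[0,0,0],"twist":[0,0,0]},
    {"slide":[0,0,0],"twist":[0,0,0]},
    {"slide":[0,0,0],"twist":[0,0,0]},
    {"slide":[0,0,0],"twist":[0,0,0]},
  ],
  grip=1,
  squeeze=45,
)

```text
t: 7.85
ee_pos: [0.5442, -0.1967, 0.0144]
tool_rot: [0.664, 0.748, -0.001, -0.0]
wrist_force: [-5.0, -0.8, 6.8]
gripper_width: 0.642
gripper_force: 49.9
```

Request:
step_arm(
  steps=[
    {"slide":[0,0,0.04],"twist":[0,0,0]},
    {"slide":[0,0,0.1],"twist":[0,0,0]},
    {"slide":[0,0,0.2],"twist":[0,0,0]},
    {"slide":[0,0,0.35],"twist":[0,0,0]},
    {"slide":[0,0,0.5],"twist":[0,0,0]},
    {"slide":[0,0,0.65],"twist":[0,0,0]},
    {"slide":[0,0,0.8],"twist":[0,0,0]},
    {"slide":[0,0,0.9],"twist":[0,0,0]},
  ],
)

```text
t: 8.85
ee_pos: [0.5453, -0.1966, 0.1503]
tool_rot: [0.664, 0.748, 0.0, 0.001]
wrist_force: [-0.8, 0.1, -2.2]
gripper_width: 0.647
gripper_force: 48.9
```

Request:
step_arm(
  steps=[
    {"slide":[0,0,0.2],"twist":[0,0,0]},
    {"slide":[0,0,0.4],"twist":[0,0,0]},
    {"slide":[0,0,0.6],"twist":[0,0,0]},
    {"slide":[0,0,0.6],"twist":[0,0,0]},
    {"slide":[0,0,0.6],"twist":[0,0,0]},
  ],
)

```text
t: 9.48
ee_pos: [0.5441, -0.1961, 0.2367]
tool_rot: [0.664, 0.748, -0.0, -0.001]
wrist_force: [-0.2, 0.7, -2.2]
gripper_width: 0.64
gripper_force: 49.0
```

Run:
```python
from h import *
d=snap('wrist','w5');s=sense();print(s['t'],s['ee_pos'],s['tool_rot'],s['gripper_width'],s['gripper_force'],s['wrist_force'],s['wrist_torque'])
b=snap('side','side5');a=snap('scene','scene5')
f=lambda im,x,y,w,h,s:cv2.resize(im[y:y+h,x:x+w,::-1],None,fx=s,fy=s,interpolation=cv2.INTER_CUBIC)
o=np.zeros((600,800,3),np.uint8)
def put(i,x,y): o[y:y+i.shape[0],x:x+i.shape[1]]=i
put(f(d['img'],100,60,320,230,1.25),0,0)
put(f(a['img'],310,150,80,60,5),400,0)
put(f(b['img'],125,170,80,60,5),400,300)
put(f(b['img'],190,60,160,120,2.5),0,300)
cv2.imwrite('pics/c5.png',o)
```

```text
9.525 [ 0.5437804  -0.19596056  0.23596106] [ 6.63918002e-01  7.47803604e-01 -4.62395043e-04 -1.56305089e-03] 0.639253644505449 48.986032605171204 [ 0.75998509  0.75229062 -2.64228738] [ 0.02045609  0.04514034 -0.01824586]
```

View pics/c5.png

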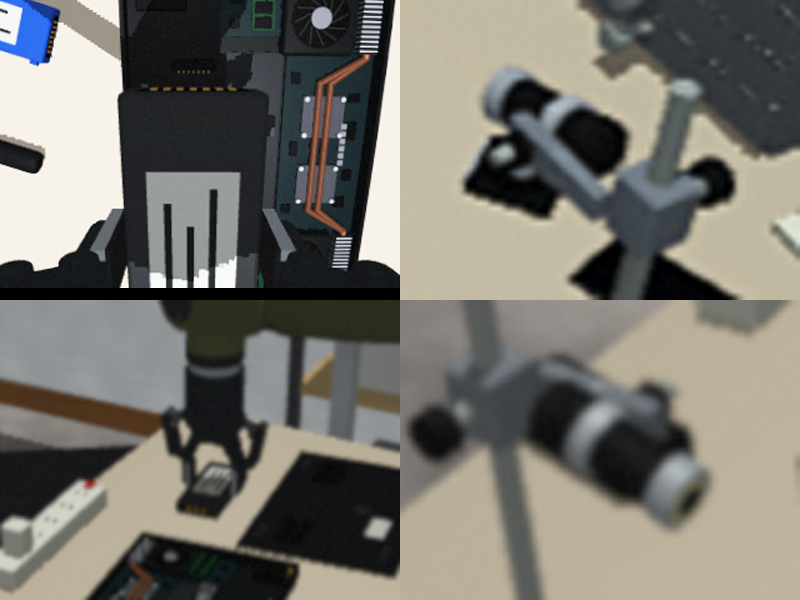

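The battery is held level. The barrel contour can be read in both views: in the scene crop the front is near (497,97) and the rear near (625,145); in the side crop the front is near (690,497) and the rear near (530,405). Fitting a cylinder to the contours.

```bash
cat > fit2.py <<'E'
from h import *
from scipy.optimize import least_squares
a=load('scene5');b=load('side5')
S=(np.array([(485,85),(487,110),(505,122),(497,67),(530,74),(580,97),(610,115),(625,130),(627,150),(615,170)],float)-[400,0])/5+[310,150]-.4
D=(np.array([(712,480),(706,505),(690,525),(665,530),(648,518),(600,485),(560,455),(530,430),(530,400)],float)-[400,300])/5+[125,170]-.4
t=np.linspace(0,2*np.pi,40)
def axes(yaw,sl):
    x=np.array([np.cos(yaw)*np.cos(sl),np.sin(yaw)*np.cos(sl),np.sin(sl)]); y=np.array([-np.sin(yaw),np.cos(yaw),0]); return np.c_[x,y,np.cross(x,y)]
def res(q,split=False):
    A=axes(q[3],q[4]); c=np.c_[0*t,.0185*np.cos(t),.0185*np.sin(t)]
    X=np.r_[c,c+[.095,0,0]]@A.T+q[:3]; r=[]
    for d,P in((a,S),(b,D)):
        h=cv2.convexHull(proj(d,X).astype(np.float32)); r+=[cv2.pointPolygonTest(h,tuple(map(float,p)),True) for p in P]
    return np.r_[r,(q[3]+.09)/.02]
if __name__=='__main__':
    f=least_squares(res,[.561,.288,.2537,-.09,.3],diff_step=1e-3,loss='soft_l1')
    print(f.x.round(4),res(f.x).round(2)); q=f.x;A=axes(q[3],q[4]);F=q[:3]-.09*A[:,0];print('focus',F,'batt origin',F-.06*A[:,0]-.01*A[:,2])
    d=load('w5')
    o=np.array([.5439,-.1962,.236-.0042]);y=.115
    for k in [(.06,.028),(.06,-.028)]:
        p=o+[-np.sin(y)*k[0]-np.cos(y)*k[1],np.cos(y)*k[0]-np.sin(y)*k[1],.02]; print(((proj(d,p)-[100,60])*1.25).round(1))
E
python3 fit2.py
```

```text
[ 0.5545  0.289   0.2547 -0.0986  0.2528] [-0.01  0.37  0.5  -0.32  0.91 -0.04  0.12  1.    0.7   0.41  0.59  0.07
 -0.05 -0.05 -0.09 -0.34 -0.15  0.22 -0.89 -0.43]
focus [0.46779582 0.29761948 0.23221836] batt origin [0.41247427 0.30309354 0.20752907]
[[114.7  89.7]]
[[271.5  90.3]]
```

Request:
step_arm(
  steps=[
    {"slide":[-0.05,0.15,0],"twist":[0,0,-0.04]},
    {"slide":[-0.12,0.33,0],"twist":[0,0,-0.085]},
    {"slide":[-0.18,0.5,0],"twist":[0,0,-0.13]},
    {"slide":[-0.24,0.67,0],"twist":[0,0,-0.17]},
    {"slide":[-0.3,0.83,0],"twist":[0,0,-0.213]},
  ],
)

```text
t: 10.25
ee_pos: [0.4988, -0.0709, 0.2367]
tool_rot: [0.814, 0.581, -0.001, -0.001]
wrist_force: [0.2, -0.3, -2.3]
gripper_width: 0.642
gripper_force: 48.9
```

Request:
step_arm(
  steps=[
    {"slide":[-0.06,0.17,0],"twist":[0,0,-0.043]},
    {"slide":[-0.12,0.33,0],"twist":[0,0,-0.085]},
    {"slide":[-0.18,0.5,0],"twist":[0,0,-0.13]},
    {"slide":[-0.24,0.67,0],"twist":[0,0,-0.17]},
    {"slide":[-0.3,0.83,0],"twist":[0,0,-0.213]},
  ],
)

```text
t: 10.88
ee_pos: [0.4538, 0.0534, 0.2368]
tool_rot: [0.922, 0.387, -0.001, -0.0]
wrist_force: [0.3, -0.5, -2.4]
gripper_width: 0.639
gripper_force: 48.9
```

Request:
step_arm(
  steps=[
    {"slide":[-0.06,0.17,0],"twist":[0,0,-0.043]},
    {"slide":[-0.12,0.33,0],"twist":[0,0,-0.085]},
    {"slide":[-0.18,0.5,0],"twist":[0,0,-0.13]},
    {"slide":[-0.24,0.67,0],"twist":[0,0,-0.17]},
    {"slide":[-0.3,0.83,0],"twist":[0,0,-0.212]},
  ],
)

```text
t: 11.5
ee_pos: [0.4088, 0.1778, 0.2368]
tool_rot: [0.985, 0.174, -0.001, 0.0]
wrist_force: [-0.2, 0.3, -2.8]
gripper_width: 0.644
gripper_force: 48.9
```

Request:
step_arm(
  steps=[
    {"slide":[-0.06,0.17,0],"twist":[0,0,-0.043]},
    {"slide":[-0.12,0.33,0],"twist":[0,0,-0.085]},
    {"slide":[-0.18,0.5,0],"twist":[0,0,-0.13]},
    {"slide":[-0.24,0.67,0],"twist":[0,0,-0.17]},
    {"slide":[-0.3,0.8,0],"twist":[0,0,-0.212]},
    {"slide":[-0.3,0.83,0],"twist":[0,0,-0.212]},
    {"slide":[-0.3,0.83,0],"twist":[0,0,-0.212]},
  ],
)

```text
t: 12.38
ee_pos: [0.3646, 0.3013, 0.2373]
tool_rot: [0.999, -0.045, -0.0, 0.001]
wrist_force: [0.1, 0.2, -1.3]
gripper_width: 0.64
gripper_force: 48.9
```

Run:
```python
from h import *
s=sense();r=R.from_quat(s['tool_rot']).as_matrix();print(s['t'],s['ee_pos'],r,s['joints'],s['gripper_width'],s['gripper_force'])
```

```text
12.375 [0.36460477 0.30131482 0.23733439] [[ 9.96015773e-01 -8.91727832e-02 -8.91504395e-04]
 [-8.91737258e-02 -9.96015502e-01 -1.08023233e-03]
 [-7.91624874e-04  1.15542721e-03 -9.99999019e-01]] [ 5.77323118e-01 -2.84510614e-01  2.02374049e+00 -4.24500186e-04
  1.40369938e+00  2.23748223e+00] 0.640028544248866 48.931177854537964
```

Request:
step_arm(
  steps=[
    {"slide":[0,0,0],"twist":[-0.004,-0.042,0]},
    {"slide":[0.05,0,-0.05],"twist":[-0.008,-0.084,0]},
    {"slide":[0.12,0,-0.1],"twist":[-0.012,-0.126,0]},
    {"slide":[0.2,0,-0.15],"twist":[-0.012,-0.126,0]},
    {"slide":[0.28,0,-0.188],"twist":[-0.012,-0.126,0]},
    {"slide":[0.33,0,-0.188],"twist":[-0.012,-0.126,0]},
    {"slide":[0.33,0,-0.188],"twist":[-0.012,-0.126,0]},
    {"slide":[0.33,0,-0.188],"twist":[-0.012,-0.126,0]},
  ],
)

```text
t: 13.38
ee_pos: [0.4145, 0.3016, 0.2101]
tool_rot: [0.99, -0.045, 0.132, 0.006]
wrist_force: [-0.3, 0.4, -1.8]
gripper_width: 0.642
gripper_force: 48.9
```

Run:
```python
from h import *
s=sense();r=R.from_quat(s['tool_rot']).as_matrix();print(s['t'],s['ee_pos'],r,s['gripper_width'],s['gripper_force'])
a=snap('scene','scene6');b=snap('side','side6');w=snap('wrist','w6')
# overlay predicted battery from the tool pose (green)
o=s['ee_pos']+.0042*r[:,2]; A=np.c_[r[:,0],-r[:,1],-r[:,2]]
C=np.array([(x,y,z) for x in(-.06,.06) for y in(-.028,.028) for z in(0,.02)])@A.T+o
out=np.zeros((600,800,3),np.uint8)
for i,(d,x,y) in enumerate([(a,270,140),(b,150,170)]):
    im=cv2.resize(d['img'][y:y+100,x:x+100,::-1],(400,400),interpolation=cv2.INTER_CUBIC)
    for p in proj(d,C): cv2.circle(im,tuple(((p-[x,y]+.5)*4).astype(int)),2,(0,255,0),-1)
    out[:400,i*400:i*400+400]=im
out[400:,:266]=cv2.resize(w['img'][:,:,::-1],(266,200))
cv2.imwrite('pics/c6.png',out)
```

```text
13.375 [0.41445878 0.30162817 0.21014156] [[ 9.61106441e-01 -9.11107864e-02  2.60716768e-01]
 [-8.76916112e-02 -9.95840340e-01 -2.47426513e-02]
 [ 2.61886597e-01  9.17648090e-04 -9.65098217e-01]] 0.6424130300653673 48.90748143196106
```

View pics/c6.png

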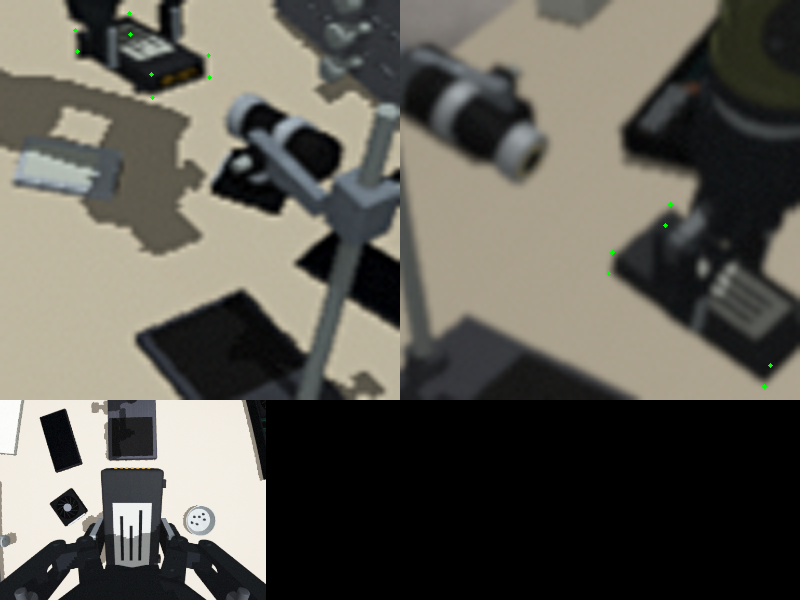

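The predicted battery corners (green) match the picture to about a pixel. The contact end faces the lens with a clear gap, and the label is up. Handing in.

```bash
python3 -c "
from h import *
s=sense();print(s['t'],abs(s['dq']).max(),s['gripper_force']);print(sign_off())"
```

```text
13.525 0.002671587225545403 48.90734016895294
the job is handed in; nothing more can be done
None
```

I slid the lock back to its stop, lifted the battery out and handed the job in with it held still, label up, its contact end at my estimate of the focus point (good to several mm and about 2°); no verdict was returned.

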